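# Send the blue roller hanger down the gravity rail

## Robot

A 7-joint arm with a two-finger parallel gripper is mounted at the origin on a cart in front of the work surface, level with it; the furniture and walls round the work are solid. World frame = base frame: x ahead of the robot, y to its left, z up, the work surface at z = 0. Lengths are in mm, angles in rad, forces in N, time in s.
With the tool pointing down it reaches from about 425 to 950 mm from the base axis. Payload 16.7 kg.
Tool frame: the origin (TCP) lies midway between the tips of the shut fingers; the grasp point (between the pads) lies 19 mm behind it; z points along the fingers, y is the line along which they close (so a half turn about z gives the same grasp; the last joint's range is limited). The gripper opens to 94 mm and grips with 3 to 60 N. Pads are 16 mm wide; open, the fingers measure 119 mm over their backs; the gripper's body (75 mm by 177 mm) begins 78 mm behind the grasp point.
Start: joints at [-1.442, 0.426, 0.074, 1.606, -0.034, 1.111, -0.067], TCP at [185.766, 648.895, 205.467] pointing down, gripper open.
Joint ranges: [-2.85, 2.85], [-0.5, 2.14], [-1.23, 1.37], [0.21, 2.46], [-1.02, 4.16], [0.16, 2.05], [-2.73, 2.73]. Speed limits (rad/s): [1.89, 1.89, 2.39, 2.39, 3.01, 3.01, 3.01].

## Interface

Orientations are given as a unit quaternion [w, x, y, z].
In Python, from workcell import env gives the robot as it stands. The module is installed in compiled form; this text tells all that it offers.
- The arm moves only by the shell command python3 -m inch 'ROWS' [OPENING] [FORCE]. ROWS is JSON, a list of rows, each an object with "delta_pos": the shift along the tool's x, y, z normalised to -1 to 1, where 1 is 15 cm, a list of three; "dr": the turn, a rotation vector about the tool's x, y, z normalised to -1 to 1, where 1 is 180 degrees, a list of three. In form: [{"delta_pos": [x, y, z], "dr": [wx, wy, wz]}, ...]. A call has exactly 8 rows; each row shifts and turns the commanded pose from where the row before left it, along the tool's axes as they then stand; what a row does not reach is not made up. A row lasts 1/12 s, in which the tool goes at most 41.7 mm and 7.16 degrees, less where a joint would pass 70% of its speed; a pose out of reach is approached as far as the arm can. A call with a number of a shift or a turn outside -1 to 1 is refused whole. A call with a gripper value outside its range is refused whole. OPENING is the gripper command: -1 is shut, 1 is fully open, values between are in proportion, set as the call begins (- or left out, the last holds). The fingers move at their own pace and stop on an object; FORCE is the grip in N (left out, the last holds). Time passes only in rows, so rows that do not move let the fingers close, or fill a call up. It gives the time, the measured TCP pose, the force, the opening and the grip force at its end, in the units of the state.
- env.state(): the state, without advancing time (a new reading comes with each control period).
- env.read_camera(name): name is "side" or "top" or "wrist"; returns a dict with "img" (480x640x3 uint8, red, green, blue), "range_z" (480x640 float32, mm along the optical axis (not along the pixel's ray), 0 where there is no reading), "fov_y" (degrees; the focal length in pixels is half the picture's height over the tangent of half this angle, whatever the lens; pixels are square), "cx", "cy" (the principal point, pixels), "view" (4x4, takes a point from world to camera coordinates); the wrist camera has in their place "mount" (4x4, takes a point from camera to tool coordinates, whose origin is the TCP and whose axes are the flange's). Camera axes: x right, y up, looking along -z (the intrinsics and any distortion apply to the point x, -y, -z); pixel columns grow to the right and rows downward; lengths in mm; the calibration is good to about 2 mm. A picture is of the moment at which its call begins: read the wrist's pose just before it.
- env.close_job(): hands the job in; it is judged then, once.
Trained networks look in a picture, given as the dict that the camera call returned (one of the last four; its "shot" number tells which), for a name from the list of things; names that differ only in an ending like _2 or _b are one class to them, and where a whole thing is asked for, a point or a joint stands for the part that bears it (a point fixed in the world has none). Each returns a list of dicts, best first, with "p" (0 to 1); they miss things now and then, are a little off and sometimes report something else, mostly with a low value. They report only what shows in the picture. A call takes as long as a camera call. They do not tell look-alikes from the thing itself.
- env.search_frame(target, picture): "extent" ([left, top, right, bottom] as shares, 0 to 1, of the picture: columns of its width, rows of its height, round what is visible of it).
- env.regions_of(target, picture): "mask" (480x640 bool, what is visible of it) and "extent" ([left, top, right, bottom] as shares, 0 to 1, of the picture: columns of its width, rows of its height, round what is visible of it).
- env.pinpoint(target, picture): "location" ([column, row] as shares, 0 to 1, of the picture: columns of its width, rows of its height: a listed point, or the origin of a listed thing).
The state is a dict: "t": time; "q": joint angles; "dq": joint speeds; "joint_efforts": joint torques, N m; "ee_pos": TCP position; "eef_rot": TCP orientation; "force": force on the tool from outside, world axes, zero at the start; "ft_torque": the same for the moment, N m; "opening": finger opening in mm; "grasp_force": force on a finger pad.
Only numpy, scipy, OpenCV 4.12 (cv2) and the standard library are available. Lean on these libraries where they do the work, as an engineer would, in place of code of your own. Each camera call takes 0.05 s, during which the arm holds its last target. There are 200 camera calls.

## Task

Take the blue roller hanger by its tab and lower it astride the sloping rail, over the green band near the raised end, until its wheels rest on the bar; only then let go, so that it rolls down by itself to the black stop and stays there. Do not push it along the rail, and leave the yellow hanger standing where it is.

Things in the scene. Friction and masses are not known exactly. Their poses are not given: they have to be found in the camera images.
- hanger_blue: Blue hanger 84x66x134 (all mm), 0.36 kg, upright. Origin: underside centre; x = rolling direction, y across, z up; same both ways round. Tab on top, 30 (x) by 12 (y), z 88-134: pinch across y at z 112. Below it a bridge 84x38 and two legs 30 apart inside, open from below, with 2 V-wheels between (axles x +-24, z 62) that self-centre within 9. Seated, the bar's centre is at z 48.5.
- hanger_yellow: Yellow hanger of the same shape and size (84 x 66 x 134 mm, brass bush on each leg), standing nearby on the bench: leave it alone. Origin: centre of its underside; x along its rolling direction, z up.
- rail: Rail fixed on the bench: grey foot plate 350x70x12 mm, posts at x -160 and +160, round steel bar, diameter 10, along x at y 0. Origin: under the plate's middle, bench height; +x = downhill. Bar slopes 7 degrees; its centre is at z 120 at x 0. Posts end level with it. Black stop disc, diameter 54, uphill face at x 140: a hanger at the stop has its origin near x 92, z 59.
- green_band (a point): Centre of the green band painted on the bar near its raised end (40 mm long), on the bar's centre line, 131 mm above the bench; axes as rail. A hanger lowered here level meets the bar with its uphill wheel first; let go, it tips about 6 mm onto the other and rolls to the stop in about 2 to 3 s.
Not all that is in view belongs to the job. Of the things shaped like the hanger_blue, the blue one is meant.

How it is judged (in metres and radians):
On the way, in this order (a step that is already met when the one before it is completed fails the run):
1. the blue hanger, still held, rests on the bar over the green band (within 50 mm along the bar) (x of hanger_blue in the frame of rail between -0.14 and -0.04 m and y of hanger_blue in the frame of rail between -0.02 and 0.02 m and z of hanger_blue in the frame of rail between 0.065 and 0.105 m and contact force between hanger_blue and rail above 0.2 N and contact force between the fingers and hanger_blue above 0.3 N), for 0.02 s.
2. the blue hanger is let go there, on the upper half of the bar (x of hanger_blue in the frame of rail between -0.14 and 0 m and z of hanger_blue in the frame of rail above 0.055 m and contact force between the fingers and hanger_blue below 0.05 N), for 0.04 s.
At the end, for the whole second after the job is handed in: The blue hanger hangs on the bar at rest against the black stop (its origin within 15 mm of the resting place along the bar and 20 mm across, tilted less than 23 degrees), and the yellow hanger stands within 20 mm of where it was (x of hanger_blue in the frame of rail between 0.075 and 0.105 m and y of hanger_blue in the frame of rail between -0.02 and 0.02 m and z of hanger_blue in the frame of rail between 0.048 and 0.075 m and angle between hanger_blue's own z axis and vertical below 0.4 rad and linear speed of hanger_blue below 0.03 m/s and distance of hanger_yellow from where it was at the start of the episode below 0.02 m); the robot touches nothing.
It fails at once if the yellow hanger is moved or tipped (distance of hanger_yellow from where it was at the start of the episode above 0.03 m or angle between hanger_yellow's own z axis and vertical above 0.3 rad).
It fails at once if the blue hanger is pushed or led by the gripper along the lower half of the bar (x of hanger_blue in the frame of rail above 0.01 m and contact force between hanger_blue and rail above 0.2 N and contact force between the fingers and hanger_blue above 0.5 N).
It also fails if it takes over 40 s, if anything falls off the work surface, if the arm or the gripper's body presses on something with over 40 N, if the wrist force passes 120 N, or if a joint passes its speed limit or range.

## Working session

There is one attempt and no reset: what is moved stays moved. The work goes in short steps, Python scripts to look and compute and a shell command to move; the robot and the scene stay as the last step left them, time stands still between calls to the robot, and variables do not carry over. Pictures are saved under pics/ and viewed, at most 10 in all, crops included, and the job is handed in when it is done.

```bash
mkdir -p pics
cat > h.py <<'E'
import numpy as np, cv2
from workcell import env
from scipy.spatial.transform import Rotation as R
def cloud(p):
    H,W=p["range_z"].shape; f=H/2/np.tan(np.radians(p["fov_y"])/2)
    v,u=np.mgrid[:H,:W]; z=p["range_z"].astype(float)
    P=np.stack([(u-p["cx"])/f*z,-(v-p["cy"])/f*z,-z,np.ones_like(z)],-1)
    if "view" in p: M=np.linalg.inv(p["view"])
    else:
        s=p["st"]; T=np.eye(4); q=s["eef_rot"]; T[:3,:3]=R.from_quat([q[1],q[2],q[3],q[0]]).as_matrix(); T[:3,3]=s["ee_pos"]; M=T@p["mount"]
    X=(P@np.asarray(M).T)[...,:3]; X[z==0]=np.nan
    return X
def shot(n):
    s=env.state(); p=env.read_camera(n); p["st"]=s; return p
def save(p,name): cv2.imwrite("pics/"+name,p["img"][...,::-1])
E
python3 - <<'E'
from h import *
s=env.state(); print(s["t"],s["ee_pos"],s["eef_rot"],s["opening"])
for n in("top","side"):
    p=shot(n); save(p,n+"0.png"); X=cloud(p); print(n, [k for k in p if k not in("img","range_z")])
    for t in("hanger_blue","hanger_yellow","rail"):
        for r in env.regions_of(t,p)[:3]:
            m=r["mask"]; c=p["img"][m].mean(0).round(); print(t,round(r["p"],2),np.round(np.array(r["extent"])*[640,480,640,480]),c,np.nanmedian(X[m],0).round(),np.nanpercentile(X[m],98,axis=0).round(),np.nanpercentile(X[m],2,axis=0).round())
    for t in("hanger_blue","green_band","rail"):
        for r in env.pinpoint(t,p)[:3]:
            l=np.array(r["location"])*[640,480]; print(t,round(r["p"],2),l.round(1),X[int(l[1]),int(l[0])].round(1))
E
```

```text
0.0 [185.64124246 648.51977328 204.76438406] [-5.35587102e-05  1.38943821e-01  9.90300059e-01 -6.36058112e-04] 93.70062512902301
top ['fov_y', 'cx', 'cy', 'view', 'shot', 'st']
hanger_blue 0.9 [292. 306. 329. 354.] [120. 212. 205.] [297. 343.  88.] [334. 374. 135.] [257. 317.  20.]
hanger_blue 0.77 [227. 232. 268. 280.] [115. 210. 204.] [436. 467.  88.] [472. 502. 135.] [395. 441.  20.]
hanger_yellow 0.77 [292. 241. 337. 276.] [234. 220. 121.] [427. 338.  88.] [457. 378. 135.] [398. 300.  21.]
rail 0.93 [222. 149. 402. 205.] [207. 210. 215.] [595. 352.  13.] [631. 514. 142.] [556. 191.   9.]
hanger_blue 0.96 [378.6 265.8] [419.7 219.6  91.2]
hanger_blue 0.88 [251.1 253.8] [436.5 459.8  86.7]
hanger_blue 0.77 [307.8 323.8] [309.6 349.1 100.1]
green_band 0.79 [356.2 158.5] [611.3 266.7 135.6]
rail 0.67 [308.7 177. ] [601.  360.   11.4]
side ['fov_y', 'cx', 'cy', 'view', 'shot', 'st']
hanger_blue 0.67 [295. 188. 333. 255.] [112. 142. 194.] [429. 216.  72.] [451. 246. 133.] [401. 165.   5.]
hanger_blue 0.6 [389. 201. 433. 272.] [ 94. 195. 188.] [304. 358.  73.] [338. 381. 134.] [254. 331.   6.]
hanger_blue 0.6 [376. 265. 420. 345.] [ 93. 201. 190.] [444. 485.  86.] [477. 511. 134.] [396. 450.   2.]
hanger_yellow 0.7 [331. 222. 372. 298.] [232. 209.  91.] [439. 350.  74.] [461. 381. 134.] [413. 301.   6.]
rail 0.94 [199. 210. 362. 408.] [186. 193. 199.] [602. 390.  13.] [642. 527. 138.] [564. 198.   7.]
hanger_blue 0.92 [314.9 246.9] [433.8 225.1  22.8]
hanger_blue 0.74 [406.3 263.3] [297.3 342.4   1.1]
green_band 0.62 [233.6 239. ] [613.2 269.1 135.4]
rail 0.93 [271.6 330. ] [607.3 371.8  14.9]
```

View pics/top0.png

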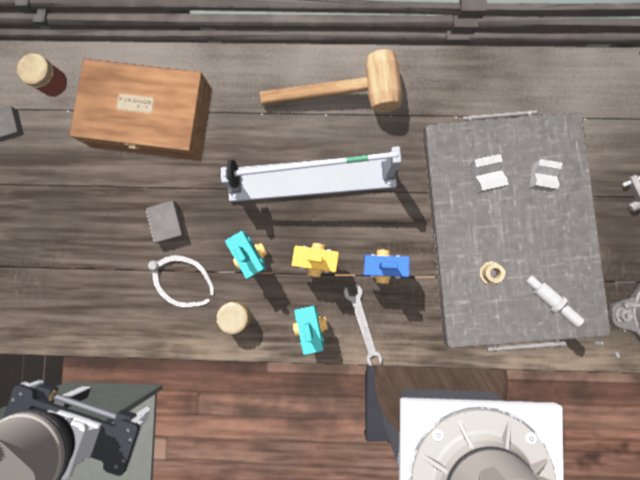

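View pics/side0.png

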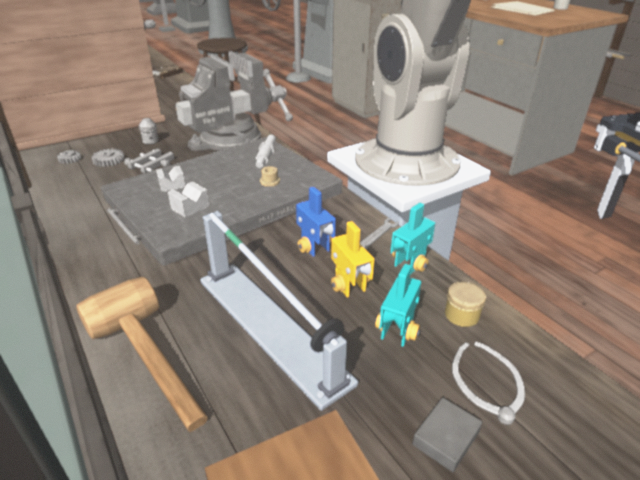

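The blue hanger is at about (387,266) in the top view. The two cyan ones are look-alikes, and yellow is at (316,260). The green band is at (357,158), by the rail's raised right end, and the black stop is at (232,174). Next I measure the tab and the bar.

```bash
cat > m.py <<'E'
from h import *
def blue(im):
    h=cv2.cvtColor(im,cv2.COLOR_RGB2HSV); return (h[...,0]>104)&(h[...,0]<125)&(h[...,1]>110)
def rect(P):
    (c,wh,a)=cv2.minAreaRect(P[:,:2].astype(np.float32)); return np.round(c,1),np.round(wh,1),round(a,1)
if __name__=="__main__":
  for n in("top","side"):
    p=shot(n); X=cloud(p); b=blue(p["img"])&(X[...,0]>370)&(X[...,0]<490)&(X[...,1]>140)&(X[...,1]<280)
    for lo,hi in((122,140),(82,95)):
        P=X[b&(X[...,2]>lo)&(X[...,2]<hi)]; print(n,lo,len(P),P.mean(0).round(1),rect(P))
    g=cv2.cvtColor(p["img"],cv2.COLOR_RGB2HSV)
    near=(X[...,0]>540)&(X[...,0]<680)&(X[...,1]>180)&(X[...,1]<530)
    P=X[near&(X[...,2]<20)&(X[...,2]>6)&(g[...,2]>150)&(g[...,1]<60)]; print("plate",len(P),rect(P))
    P=X[near&(X[...,2]>105)&(X[...,2]<150)&(X[...,1]>225)&(X[...,1]<440)]; print("bar",len(P))
    v=cv2.fitLine(P.astype(np.float32),cv2.DIST_HUBER,0,.01,.01).ravel(); print(v.round(3))
    G=X[near&(g[...,0]>50)&(g[...,0]<85)&(g[...,1]>90)&(X[...,2]>100)]; print("green",len(G),G.mean(0).round(1),G.min(0).round(1),G.max(0).round(1))
E
python3 m.py
```

```text
top 122 113 [418.6 204.5 134.3] (array([418.8, 204.2]), array([29.3, 11.7]), 87.7)
top 82 739 [418.4 204.9  88.6] (array([418.8, 204.1]), array([83.2, 37.9]), 89.3)
plate 3973 (array([600.7, 355.6]), array([ 70.5, 344.2]), 6.1)
bar 652
[-1.05000e-01  9.87000e-01 -1.23000e-01  6.02106e+02  3.29551e+02
  1.27921e+02]
green 52 [610.1 263.7 136.8] [605.6 248.5 132.4] [614.9 281.1 141.2]
side 122 102 [421.8 208.6 130.1] (array([420.8, 205.5]), array([ 9.8, 31.9]), 2.9)
side 82 433 [424.8 214.   87.9] (array([421., 205.]), array([38.2, 85.3]), 1.4)
plate 5868 (array([601. , 355.6]), array([ 70.7, 350.4]), 6.1)
bar 760
[-1.04000e-01  9.87000e-01 -1.25000e-01  6.03934e+02  3.39841e+02
  1.26035e+02]
green 77 [612.6 267.2 134.9] [607.4 249.4 129.5] [616.6 283.3 138.5]
```

```bash
python3 -m inch '[{"delta_pos":[0,0,0],"dr":[0,0,0.039]},{"delta_pos":[0,0,0],"dr":[0,0,0.039]},{"delta_pos":[0,0,0],"dr":[0,0,0.039]},{"delta_pos":[0,0,0],"dr":[0,0,0.039]},{"delta_pos":[0,0,0],"dr":[0,0,0.039]},{"delta_pos":[0,0,0],"dr":[0,0,0.039]},{"delta_pos":[0,0,0],"dr":[0,0,0.039]},{"delta_pos":[0,0,0],"dr":[0,0,0.039]}]' 1 20
python3 -m inch '[{"delta_pos":[0,0,0],"dr":[0,0,0.033]},{"delta_pos":[0,0,0],"dr":[0,0,0.033]},{"delta_pos":[0,0,0],"dr":[0,0,0.033]},{"delta_pos":[-0.227,0.12,0],"dr":[0,0,0]},{"delta_pos":[-0.227,0.12,0],"dr":[0,0,0]},{"delta_pos":[-0.227,0.12,0],"dr":[0,0,0]},{"delta_pos":[-0.227,0.12,0],"dr":[0,0,0]},{"delta_pos":[-0.227,0.12,0],"dr":[0,0,0]}]'
```

```text
t: 1.47
ee_pos: [185.7, 648.9, 205.5]
eef_rot: [-0.0, 0.591, 0.807, 0.0]
force: [0.2, -0.2, 0.1]
opening: 93.7
grasp_force: 0.0
t: 2.13
ee_pos: [276.4, 477.1, 205.5]
eef_rot: [-0.0, 0.707, 0.707, 0.0]
force: [0.8, 0.0, -0.1]
opening: 94.1
grasp_force: 0.0
```

```bash
python3 -m inch '[{"delta_pos":[-0.227,0.12,0],"dr":[0,0,0]},{"delta_pos":[-0.227,0.12,0],"dr":[0,0,0]},{"delta_pos":[-0.227,0.12,0],"dr":[0,0,0]},{"delta_pos":[-0.227,0.12,0],"dr":[0,0,0]},{"delta_pos":[-0.227,0.12,0],"dr":[0,0,0]},{"delta_pos":[-0.227,0.12,0],"dr":[0,0,0]},{"delta_pos":[-0.227,0.12,0],"dr":[0,0,0]},{"delta_pos":[-0.22,0.11,0],"dr":[0,0,0]}]'
python3 - <<'E'
from h import *
from m import blue,rect
p=shot("wrist"); save(p,"w1.png"); X=cloud(p); b=blue(p["img"])&(abs(X[...,0]-420)<60)&(abs(X[...,1]-205)<60)
print(p["st"]["ee_pos"])
for lo,hi in((122,140),(82,95)):
    P=X[b&(X[...,2]>lo)&(X[...,2]<hi)]; print(len(P), len(P) and (P.mean(0).round(1),rect(P)))
E
```

```text
t: 2.8
ee_pos: [419.3, 205.6, 205.8]
eef_rot: [-0.0, 0.707, 0.707, 0.0]
force: [0.3, 0.2, 0.3]
opening: 94.5
grasp_force: 0.0
[419.30366009 205.6156422  205.83725599]
819 (array([418.3, 205. , 133.5]), (array([418.3, 203.2]), array([30.7, 12. ]), 88.7))
4186 (array([418.6, 207.4,  88.5]), (array([418.6, 203.4]), array([83.9, 37.3]), 89.1))
```

View pics/w1.png

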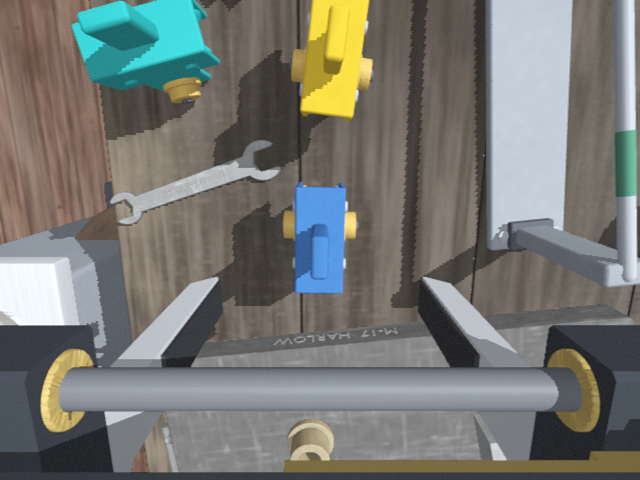

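The wrist view shows the blue tab at (320,252) between the open fingers, square to them and clear of the yellow hanger at (337,60). I go down and grip.

```bash
python3 -m inch '[{"delta_pos":[-0.01,-0.004,0.1],"dr":[0,0,0.005]},{"delta_pos":[0,0,0.12],"dr":[0,0,0]},{"delta_pos":[0,0,0.15],"dr":[0,0,0]},{"delta_pos":[0,0,0.15],"dr":[0,0,0]},{"delta_pos":[0,0,0.12],"dr":[0,0,0]},{"delta_pos":[0,0,0.07],"dr":[0,0,0]},{"delta_pos":[0,0,0.04],"dr":[0,0,0]},{"delta_pos":[0,0,0],"dr":[0,0,0]}]'
python3 -m inch '[{"delta_pos":[0,0,0],"dr":[0,0,0]},{"delta_pos":[0,0,0],"dr":[0,0,0]},{"delta_pos":[0,0,0],"dr":[0,0,0]},{"delta_pos":[0,0,0],"dr":[0,0,0]},{"delta_pos":[0,0,0],"dr":[0,0,0]},{"delta_pos":[0,0,0],"dr":[0,0,0]},{"delta_pos":[0,0,0],"dr":[0,0,0]},{"delta_pos":[0,0,0],"dr":[0,0,0]}]' -1 25
```

```text
t: 3.52
ee_pos: [417.7, 205.8, 92.4]
eef_rot: [0.0, 0.712, 0.702, -0.001]
force: [-0.5, -0.1, -1.1]
opening: 94.2
grasp_force: 0.0
t: 4.18
ee_pos: [418.0, 206.0, 93.0]
eef_rot: [-0.0, 0.712, 0.702, -0.0]
force: [0.5, 0.2, -0.7]
opening: 44.1
grasp_force: 0.0
```

```bash
python3 -m inch '[{"delta_pos":[0,0,0],"dr":[0,0,0]},{"delta_pos":[0,0,0],"dr":[0,0,0]},{"delta_pos":[0,0,0],"dr":[0,0,0]},{"delta_pos":[0,0,0],"dr":[0,0,0]},{"delta_pos":[0,0,0],"dr":[0,0,0]},{"delta_pos":[0,0,0],"dr":[0,0,0]},{"delta_pos":[0,0,0],"dr":[0,0,0]},{"delta_pos":[0,0,0],"dr":[0,0,0]}]' -1 25
python3 -m inch '[{"delta_pos":[0,0,-0.04],"dr":[0,0,0]},{"delta_pos":[0,0,-0.12],"dr":[0,0,0]},{"delta_pos":[0,0,-0.2],"dr":[0,0,0]},{"delta_pos":[0,0,-0.22],"dr":[0,0,0]},{"delta_pos":[0,0,-0.22],"dr":[0,0,0]},{"delta_pos":[0,0,-0.22],"dr":[0,0,0]},{"delta_pos":[0,0,-0.12],"dr":[0,0,0]},{"delta_pos":[0,0,0],"dr":[0,0,0]}]'
```

```text
t: 4.85
ee_pos: [417.9, 205.9, 92.9]
eef_rot: [0.0, 0.712, 0.702, -0.0]
force: [-0.1, 0.1, -4.0]
opening: 11.9
grasp_force: 25.0
t: 5.52
ee_pos: [419.5, 206.7, 267.9]
eef_rot: [-0.0, 0.712, 0.702, 0.003]
force: [0.7, -0.3, -2.4]
opening: 11.7
grasp_force: 25.0
```

```bash
python3 -m inch '[{"delta_pos":[0.03,0.09,0],"dr":[0,0,0]},{"delta_pos":[0.06,0.18,0],"dr":[0,0,0]},{"delta_pos":[0.07,0.22,0],"dr":[0,0,0]},{"delta_pos":[0.08,0.23,0],"dr":[0,0,0]},{"delta_pos":[0.08,0.23,0],"dr":[0,0,0]},{"delta_pos":[0.06,0.19,0],"dr":[0,0,0]},{"delta_pos":[0.04,0.11,0],"dr":[0,0,0]},{"delta_pos":[0,0.02,0],"dr":[0,0,0]}]'
python3 -m inch '[{"delta_pos":[0,0,0],"dr":[0,0,-0.008]},{"delta_pos":[0,0,0],"dr":[0,0,-0.01]},{"delta_pos":[0,0,0],"dr":[0,0,-0.01]},{"delta_pos":[0,0,0],"dr":[0,0,-0.01]},{"delta_pos":[0,0,0],"dr":[0,0,0]},{"delta_pos":[0,0,0],"dr":[0,0,0]},{"delta_pos":[0,0,0],"dr":[0,0,0]},{"delta_pos":[0,0,0],"dr":[0,0,0]}]'
python3 - <<'E'
from h import *
from m import blue,rect
for n in("wrist","side"):
    p=shot(n); save(p,n+"2.png"); X=cloud(p); b=blue(p["img"])&(abs(X[...,0]-610)<70)&(abs(X[...,1]-265)<80)&(X[...,2]>150)
    P=X[b]; print(n,p["st"]["ee_pos"],len(P),P.min(0),P.max(0))
    h,e=np.histogram(P[:,2],bins=np.arange(150,330,6)); print(h,e[0])
    for lo in np.arange(150,300,12):
        Q=P[(P[:,2]>lo)&(P[:,2]<lo+12)]
        if len(Q)>50: print(lo,len(Q),rect(Q))
    near=(abs(X[...,0]-610)<60)&(X[...,2]>105)&(X[...,2]<150)&(X[...,1]>225)&(X[...,1]<440); P=X[near]
    if len(P)>50: print("bar",len(P),cv2.fitLine(P.astype(np.float32),cv2.DIST_HUBER,0,.01,.01).ravel().round(3))
E
```

```text
t: 6.18
ee_pos: [611.3, 266.5, 261.6]
eef_rot: [0.001, 0.712, 0.702, -0.001]
force: [-1.0, 0.7, -3.4]
opening: 12.0
grasp_force: 25.0
t: 6.85
ee_pos: [609.1, 266.0, 264.0]
eef_rot: [-0.0, 0.669, 0.743, -0.0]
force: [-0.0, 0.3, -3.2]
opening: 12.0
grasp_force: 25.0
wrist [609.0627736  266.02960756 263.98986705] 8141 [586.55605518 224.77923422 216.67411016] [627.17305033 307.04911277 374.38868262]
[   0    0    0    0    0    0    0    0    0    0    0   16   27   27
   29   29   26  149 4943  106  113  128  137  157  165 1811  251   15
    8] 150
222 54 (array([604.9, 303.4]), array([36.6,  3.7]), 6.2)
234 58 (array([605. , 303.8]), array([36.8,  2.9]), 6.0)
246 175 (array([606.8, 288.4]), array([37.4, 34. ]), 6.0)
258 5049 (array([609.2, 265.4]), array([37.2, 80. ]), 6.1)
270 241 (array([608. , 276.2]), array([12.8,  5.2]), 5.2)
282 294 (array([608.4, 276.6]), array([ 4.8, 12.7]), 88.6)
294 1976 (array([609.4, 265.2]), array([12.5, 27.4]), 6.1)
bar 2687 [-1.08000e-01  9.87000e-01 -1.21000e-01  5.98579e+02  3.66854e+02
  1.23229e+02]
side [609.18303693 266.10842228 264.00238114] 1775 
[... 229 characters left out ...]
68.5]), array([36.3, 42.4]), 7.0)
186 88 (array([610.1, 271.5]), array([35.6, 34.2]), 4.9)
198 127 (array([610.9, 264.7]), array([36.9, 48.4]), 6.7)
210 167 (array([610.5, 267.5]), array([36.7, 81.2]), 6.0)
222 153 (array([623.6, 274.9]), array([34.9, 89. ]), 30.9)
234 190 (array([611.1, 266.1]), array([36.7, 83.8]), 6.7)
246 271 (array([609.9, 265.8]), array([38.4, 84.8]), 5.4)
258 469 (array([610.5, 266.2]), array([36.8, 83.2]), 6.7)
270 53 (array([609.5, 278.8]), array([5.9, 9.5]), 75.6)
282 57 (array([609.6, 279.4]), array([ 5.2, 10. ]), 78.3)
294 81 (array([608.5, 273.9]), array([17. ,  9.8]), 79.2)
bar 757 [-1.08000e-01  9.86000e-01 -1.24000e-01  6.04111e+02  3.39676e+02
  1.25948e+02]
```

View pics/wrist2.png

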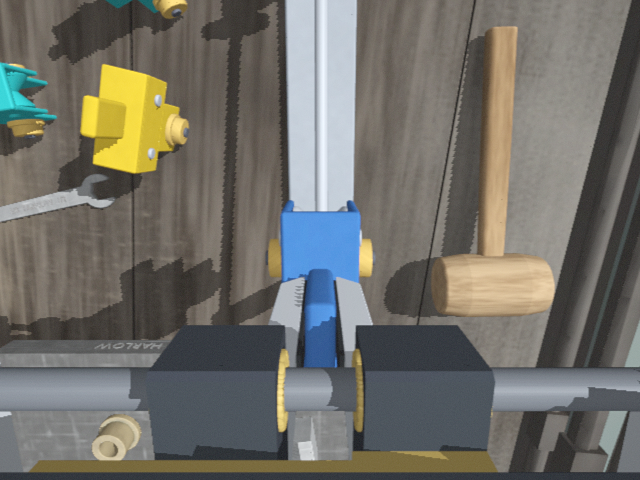

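View pics/side2.png

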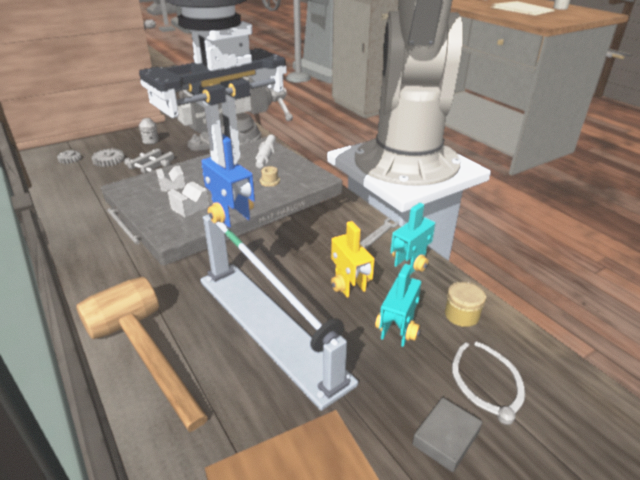

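The wrist view shows the hanger at (320,240), in line with the bar above the band. The measured offset is under 1 mm and the yaw is 6.1°. The side view agrees: the hanger is clear above the band. Lowering.

```bash
python3 -m inch '[{"delta_pos":[0,0.004,0.04],"dr":[0,0,0]},{"delta_pos":[0,0,0.08],"dr":[0,0,0]},{"delta_pos":[0,0,0.1],"dr":[0,0,0]},{"delta_pos":[0,0,0.1],"dr":[0,0,0]},{"delta_pos":[0,0,0.08],"dr":[0,0,0]},{"delta_pos":[0,0,0.06],"dr":[0,0,0]},{"delta_pos":[0,0,0.04],"dr":[0,0,0]},{"delta_pos":[0,0,0],"dr":[0,0,0]}]'
python3 -m inch '[{"delta_pos":[0,0,0.01],"dr":[0,0,0]},{"delta_pos":[0,0,0.01],"dr":[0,0,0]},{"delta_pos":[0,0,0.01],"dr":[0,0,0]},{"delta_pos":[0,0,0.01],"dr":[0,0,0]},{"delta_pos":[0,0,0],"dr":[0,0,0]},{"delta_pos":[0,0,0],"dr":[0,0,0]},{"delta_pos":[0,0,0],"dr":[0,0,0]},{"delta_pos":[0,0,0],"dr":[0,0,0]}]'
```

```text
t: 7.62
ee_pos: [609.5, 266.0, 187.5]
eef_rot: [-0.0, 0.669, 0.743, -0.001]
force: [0.2, -0.6, -4.1]
opening: 11.9
grasp_force: 25.0
t: 8.28
ee_pos: [610.1, 266.2, 183.1]
eef_rot: [0.0, 0.669, 0.743, 0.0]
force: [0.2, 0.3, -2.8]
opening: 11.7
grasp_force: 25.0
```

```bash
python3 -m inch '[{"delta_pos":[0,0,0.007],"dr":[0,0,0]},{"delta_pos":[0,0,0],"dr":[0,0,0]},{"delta_pos":[0,0,0.007],"dr":[0,0,0]},{"delta_pos":[0,0,0],"dr":[0,0,0]},{"delta_pos":[0,0,0.007],"dr":[0,0,0]},{"delta_pos":[0,0,0],"dr":[0,0,0]},{"delta_pos":[0,0,0],"dr":[0,0,0]},{"delta_pos":[0,0,0],"dr":[0,0,0]}]'
```

```text
t: 8.95
ee_pos: [610.0, 266.2, 179.8]
eef_rot: [-0.0, 0.669, 0.743, -0.0]
force: [0.2, 0.5, -4.1]
opening: 11.8
grasp_force: 25.0
```

```bash
python3 -m inch '[{"delta_pos":[0,0,0.007],"dr":[0,0,0]},{"delta_pos":[0,0,0],"dr":[0,0,0]},{"delta_pos":[0,0,0.007],"dr":[0,0,0]},{"delta_pos":[0,0,0],"dr":[0,0,0]},{"delta_pos":[0,0,0],"dr":[0,0,0]},{"delta_pos":[0,0,0],"dr":[0,0,0]},{"delta_pos":[0,0,0],"dr":[0,0,0]},{"delta_pos":[0,0,0],"dr":[0,0,0]}]'
```

```text
t: 9.62
ee_pos: [610.2, 266.3, 178.0]
eef_rot: [0.0, 0.669, 0.743, 0.0]
force: [-0.6, 0.9, 4.2]
opening: 11.9
grasp_force: 25.0
```

Wrist force went from −4 to +4 N at the expected height, so the wheel is resting on the bar. Letting go.

```bash
python3 -m inch '[{"delta_pos":[0,0,0],"dr":[0,0,0]},{"delta_pos":[0,0,0],"dr":[0,0,0]},{"delta_pos":[0,0,0],"dr":[0,0,0]},{"delta_pos":[0,0,0],"dr":[0,0,0]},{"delta_pos":[0,0,0],"dr":[0,0,0]},{"delta_pos":[0,0,0],"dr":[0,0,0]},{"delta_pos":[0,0,0],"dr":[0,0,0]},{"delta_pos":[0,0,0],"dr":[0,0,0]}]' 1
python3 -m inch '[{"delta_pos":[0,0,0],"dr":[0,0,0]},{"delta_pos":[0,0,0],"dr":[0,0,0]},{"delta_pos":[0,0,0],"dr":[0,0,0]},{"delta_pos":[0,0,0],"dr":[0,0,0]},{"delta_pos":[0,0,-0.1],"dr":[0,0,0]},{"delta_pos":[0,0,-0.2],"dr":[0,0,0]},{"delta_pos":[0,0,-0.2],"dr":[0,0,0]},{"delta_pos":[0,0,-0.1],"dr":[0,0,0]}]'
python3 -m inch '[{"delta_pos":[0,0,0],"dr":[0,0,0]},{"delta_pos":[0,0,0],"dr":[0,0,0]},{"delta_pos":[0,0,0],"dr":[0,0,0]},{"delta_pos":[0,0,0],"dr":[0,0,0]},{"delta_pos":[0,0,0],"dr":[0,0,0]},{"delta_pos":[0,0,0],"dr":[0,0,0]},{"delta_pos":[0,0,0],"dr":[0,0,0]},{"delta_pos":[0,0,0],"dr":[0,0,0]}]'
python3 -m inch '[{"delta_pos":[0,0,0],"dr":[0,0,0]},{"delta_pos":[0,0,0],"dr":[0,0,0]},{"delta_pos":[0,0,0],"dr":[0,0,0]},{"delta_pos":[0,0,0],"dr":[0,0,0]},{"delta_pos":[0,0,0],"dr":[0,0,0]},{"delta_pos":[0,0,0],"dr":[0,0,0]},{"delta_pos":[0,0,0],"dr":[0,0,0]},{"delta_pos":[0,0,0],"dr":[0,0,0]}]'
cat > c.py <<'E'
from h import *
from m import blue,rect
p=shot("side"); save(p,"side%d.png"%p["shot"]); X=cloud(p); P=X[blue(p["img"])&(abs(X[...,0]-600)<80)&(X[...,1]>180)&(X[...,1]<540)&(X[...,2]>40)]
Q=P[:,:2]-[601,355.6]; a=np.radians(96.1); u=Q@[np.cos(a),np.sin(a)]; v=Q@[-np.sin(a),np.cos(a)]
print(p["shot"],len(P),"x",np.percentile(u,[1,99]),"y",np.percentile(v,[1,99]),"z",np.percentile(P[:,2],[1,99]))
E
python3 c.py
```

```text
t: 10.28
ee_pos: [610.0, 266.2, 177.7]
eef_rot: [0.0, 0.669, 0.743, -0.0]
force: [0.1, -0.1, 0.7]
opening: 61.6
grasp_force: 0.0
t: 10.95
ee_pos: [611.0, 266.2, 271.1]
eef_rot: [0.001, 0.669, 0.743, 0.001]
force: [1.0, -0.3, 0.3]
opening: 94.6
grasp_force: 0.0
t: 11.62
ee_pos: [609.9, 266.1, 267.4]
eef_rot: [-0.0, 0.669, 0.743, -0.0]
force: [0.2, -0.5, 0.4]
opening: 94.2
grasp_force: 0.0
t: 12.28
ee_pos: [610.0, 266.1, 267.7]
eef_rot: [0.0, 0.669, 0.743, -0.0]
force: [-0.3, -0.1, 0.5]
opening: 93.6
grasp_force: 0.0
8 2440 x [ 32.27085302 113.85756189] y [-19.16118424  17.67058677] z [ 67.85842592 197.2829376 ]
```

```bash
python3 c.py; python3 -m inch '[{"delta_pos":[0,0,0],"dr":[0,0,0]},{"delta_pos":[0,0,0],"dr":[0,0,0]},{"delta_pos":[0,0,0],"dr":[0,0,0]},{"delta_pos":[0,0,0],"dr":[0,0,0]},{"delta_pos":[0,0,0],"dr":[0,0,0]},{"delta_pos":[0,0,0],"dr":[0,0,0]},{"delta_pos":[0,0,0],"dr":[0,0,0]},{"delta_pos":[0,0,0],"dr":[0,0,0]}]' >/dev/null
python3 -m inch '[{"delta_pos":[0,0,0],"dr":[0,0,0]},{"delta_pos":[0,0,0],"dr":[0,0,0]},{"delta_pos":[0,0,0],"dr":[0,0,0]},{"delta_pos":[0,0,0],"dr":[0,0,0]},{"delta_pos":[0,0,0],"dr":[0,0,0]},{"delta_pos":[0,0,0],"dr":[0,0,0]},{"delta_pos":[0,0,0],"dr":[0,0,0]},{"delta_pos":[0,0,0],"dr":[0,0,0]}]'|head -1; python3 c.py; python3 c.py; ls pics
```

```text
9 2462 x [ 35.17501831 117.05515676] y [-19.19243165  17.77329546] z [ 69.32315461 196.43978293]
t: 13.72
10 2519 x [ 61.53867496 143.57659264] y [-19.16256619  17.16279558] z [ 71.77147483 193.41939188]
11 2529 x [ 61.69563751 143.54812638] y [-19.20524826  17.49145579] z [ 71.88764002 193.47465625]
side0.png
side10.png
side11.png
side2.png
side8.png
side9.png
top0.png
w1.png
wrist2.png
```

```bash
python3 -m inch '[{"delta_pos":[0,0,0],"dr":[0,0,0]},{"delta_pos":[0,0,0],"dr":[0,0,0]},{"delta_pos":[0,0,0],"dr":[0,0,0]},{"delta_pos":[0,0,0],"dr":[0,0,0]},{"delta_pos":[0,0,0],"dr":[0,0,0]},{"delta_pos":[0,0,0],"dr":[0,0,0]},{"delta_pos":[0,0,0],"dr":[0,0,0]},{"delta_pos":[0,0,0],"dr":[0,0,0]}]'|head -1; python3 c.py
```

```text
t: 14.48
12 2520 x [ 61.55356589 143.48663604] y [-19.16825325  17.27724038] z [ 72.24493548 193.42821775]
```

View pics/side11.png

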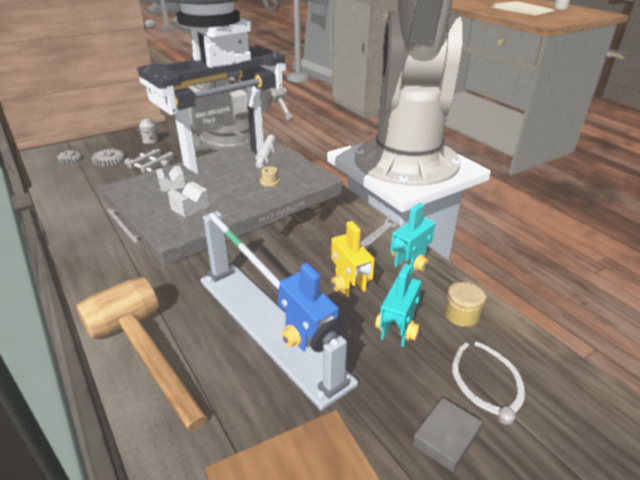

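The blue hanger is at rest against the black stop at (308,310). Yellow is untouched at (352,260), and the gripper is clear of everything.

```bash
python3 -c "
from workcell import env
print(env.close_job())"
```

```text
the job is handed in; nothing more can be done
None
```

The blue hanger was set on the bar over the green band and let go there; it rolled down by itself and is at rest against the black stop, the yellow hanger looks unmoved in the last picture, and the job is handed in (no verdict was shown).

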